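# Press a snap-in end cover home in a flange bearing

### The arm

A 6-joint arm with a two-finger parallel gripper is mounted at the origin on a cart in front of the work surface, level with it; the furniture and walls round the work are solid. World frame = base frame: x ahead of the robot, y to its left, z up, the work surface at z = 0. Lengths are in m, angles in rad, forces in N, time in s.
With the tool pointing down it reaches from about 0.275 to 0.75 m from the base axis. Payload 10.2 kg.
Tool frame: the origin (TCP) lies midway between the tips of the shut fingers; the grasp point (between the pads) lies 19 mm behind it; y points along the fingers, z is the direction in which the jaws open and shut, and the axes are right-handed (so a half turn about y gives the same grasp; the last joint's range is limited). The gripper opens to 88 mm and grips with 3 to 60 N. Pads are 18 mm wide; open, the fingers measure 123 mm over their backs; the gripper's body (75 mm by 187 mm) begins 45 mm behind the grasp point.
Start: joints at [1.08, 0.313, 1.498, -0, 1.331, -0.223], TCP at [0.139, 0.506, 0.239] pointing down, gripper open.
Joint ranges: [-2.94, 2.94], [-0.97, 2.17], [0.19, 2.56], [-1.23, 4.37], [0.02, 3.11], [-2.88, 2.88]. Speed limits (rad/s): [2.39, 2.39, 3.01, 3.14, 3.14, 3.14].

### API

Orientations are given as a rotation vector (axis times angle).
In Python, from bench import state, viewer, ticket gives the robot as it stands.
- The arm moves only by the tool apply_moves, never from a script. Its argument "increments" is a list of rows, each a list of 7 numbers: the shift along the world's x, y, z in m, then the turn, a rotation vector about the world's x, y, z in degrees, then the opening, from 0 (shut) to 1 (fully open). A call has 1 to 8 rows; each row shifts and turns the pose as measured when the row begins; what a row does not reach is not made up. A row lasts 1/8 s, in which the tool goes at most 62.5 mm and 10.7 degrees, less where a joint would pass 70% of its speed; a pose out of reach is approached as far as the arm can. A call is refused whole if a number of a shift passes 0.0625 or a number of a turn 10.7, either way. A call with a gripper value outside its range is refused whole. The fingers move at their own pace and stop on an object; "newtons" is the grip in N (left out, the last holds). Time passes only in rows, so rows that do not move let the fingers close. It gives the time, the measured TCP pose, the force and the opening at its end, in the units of the state.
- state(): the state, without advancing time (a new reading comes with each control period).
- viewer.capture(name): name is "side" or "top"; returns a dict with "pixels" (420x560x3 uint8, blue, green, red), "depth" (420x560 float32, m along the optical axis (not along the pixel's ray), 0 where there is no reading), "fovy" (degrees; the focal length in pixels is half the picture's height over the tangent of half this angle, whatever the lens; pixels are square), "cx", "cy" (the principal point, pixels), "xyz" and "rotation" of the camera in the world. Camera axes: x right, y up, looking along -z (the intrinsics and any distortion apply to the point x, -y, -z); pixel columns grow to the right and rows downward; lengths in m; the calibration is good to about 2 mm. A picture is of the moment at which its call begins.
- ticket.finish_job(): hands the job in, once; it reports no verdict.
Trained networks look in a picture, given as the dict that the camera call returned (one of the last four; its "shot" number tells which), for a name from the list of things; names that differ only in an ending like _2 or _b are one class to them, and where a whole thing is asked for, a point or a joint stands for the part that bears it (a point fixed in the world has none). Each returns a list of dicts, best first, with "conf" (0 to 1); they miss things now and then, are a little off and sometimes report something else, mostly with a low value. They report only what shows in the picture. A call takes as long as a camera call. They do not tell look-alikes from the thing itself.
- viewer.spot_in(picture, target): "centre" ([row, column] in pixels, amid what is visible of it).
- viewer.pinpoint(picture, target): "centre" ([row, column] in pixels: a listed point, or the origin of a listed thing).
The state is a dict: "time": time; "q": joint angles; "joint_vel": joint speeds; "joint_efforts": joint torques, N m; "tool_pos": TCP position; "eef_rot": TCP orientation; "contact_force": force on the tool from outside, world axes, zero at the start; "moment": the same for the moment, N m; "grip_width": finger opening in m.
Only numpy, scipy, OpenCV 4.12 (cv2) and the standard library are available. Lean on these libraries where they do the work, as an engineer would, in place of code of your own. Each camera call takes 0.05 s, during which the arm holds its last target.

### The job

One of the two flange bearing units on the bench is still open: set the loose end cover in its round mouth, dome up, let go of it, and then press it straight down with the hollow hand driver until the cover snaps home with its rim flush with the face of the unit. The cover must be driven home by the held driver, not by the gripper. Finish with the driver standing upright on the bench again, clear of both units, and leave the hammers, the awl and the screwdriver where they lie.

Things in the scene. Friction and masses are not known exactly. Their poses are not given: they have to be found in the camera images.
- bearing_open: the open flange bearing unit: heavy grey cast iron, flat on the bench, does not shift; flange 100 x 100 x 14 mm with four bolt holes, round boss 81 mm across and 44 mm high. A greased wire snap ring (wire 4 mm thick, 45 mm across inside) lies in the bore, its wire centred 36 mm above the bench; it spreads for the plug and closes in the plug's groove. Origin: centre of its underside.
- mouth (a point): centre of the open unit's mouth, in the plane of its upper face, 44 mm above the bench; z up. The mouth is a recess 63 mm wide and 4 mm deep that ends on a flat shoulder (40 mm above the bench); below it a bore 52 mm wide goes down to the bearing, 20 mm deeper.
- bearing_closed: the other bearing unit, same make and size, heavy and unmoving, with an end cover already home (rim flush with the face, dome 20 mm above it): nothing is to be done to it. Origin: centre of its underside. The two units may have changed places.
- cover: loose grey plastic end cover, round, 60 mm across, 40 mm high, 40 g, starts on the bench dome up. Origin: centre of its underside, z up. Plug: 40 mm across at the underside, 50 mm at 8-9 mm height, then a groove 46 mm across up to 16 mm; flat rim 60 mm across at 16-20 mm; dome 32 mm across with straight sides at 20-36 mm, rounded to 40 mm. Grip it across the dome, fingertips just above the rim.
- cover_rim (a point): on the cover's axis at the top of its flat rim, 20 mm above the underside; z up. Set loosely, the cover centres itself on the snap ring with this point about 8 mm above mouth. Pushing it through the ring takes a rising push of 6 to 16 N straight down (allow 22 N); it then drops the last millimetres until the rim lands on the shoulder, where this point coincides with mouth.
- driver: hand driver, 200 g, round, standing upright: aluminium foot 56 mm across and 46 mm high, turned wooden handle 30 mm across above it, 113 mm high in all. Origin: centre of its open underside, z up. The foot is hollow from below (41 mm across, 26 mm deep): it goes over the cover's dome and bears on the flat rim. Grip the handle 60 to 105 mm up. Cover and driver may have changed places.
- hammer: cobbler's hammer with a pale ash handle, 121 x 279 x 32 mm, lying on the bench, loose; bystander. Origin: middle of its underside.
- hammer_black: cobbler's hammer with a black handle, 121 x 257 x 32 mm, lying on the bench, loose; bystander. Origin: middle of its underside.
- awl: sewing awl with a dark wooden haft, 39 x 152 x 39 mm, lying on the bench, loose; bystander. Origin: middle of its underside.
- screwdriver: small screwdriver with a black handle, 23 x 150 x 25 mm, lying on the bench, loose; bystander. Origin: middle of its underside.
Things that resemble listed ones, but are neither listed nor needed, are in the scene too. Leave any pink or turquoise look-alike of the driver alone. What is shaped like the cover but green is not meant.

How it is judged:
On the way, in this order (a step that is already met when the one before it is completed fails the run):
1. the cover rests loosely in the mouth of the open unit, dome up, let go: its rim 5 to 14 mm above the face, within 6 mm of the centre, tilted less than 0.15 rad, the driver not on it (horizontal distance between cover_rim and mouth below 0.006 m and z of cover_rim in the frame of mouth between 0.005 and 0.014 m and angle between cover's own z axis and vertical below 0.15 rad and contact force between each of the fingers, driver and cover below 0.1 N and linear speed of cover below 0.03 m/s), for 0.2 s.
2. the held driver presses the cover home: rim flush within 2 mm, the driver still over it (foot within 8 mm of the face, 10 mm of the centre) (z of cover_rim in the frame of mouth below 0.002 m and horizontal distance between cover_rim and mouth below 0.003 m and z of driver in the frame of mouth below 0.008 m and horizontal distance between driver and mouth below 0.01 m and contact force between the fingers and driver above 2 N), for 0.02 s.
At the end, for the whole second after the job is handed in: Cover home in the open unit: rim flush with the face within 2 mm, within 3 mm of the centre, tilt under 0.06 rad, at rest. Driver upright on the bench (within 4 mm, tilt under 0.06 rad), let go, at rest, its axis over 75 mm from both units' axes (z of cover_rim in the frame of mouth between -0.0025 and 0.002 m and horizontal distance between cover_rim and mouth below 0.003 m and angle between each of cover, driver's own z axis and vertical below 0.06 rad and linear speed of each of cover, driver below 0.01 m/s and height (world z) of driver between -0.004 and 0.004 m and horizontal distance between driver and mouth above 0.075 m and horizontal distance between driver and bearing_closed above 0.075 m); the robot touches nothing.
It fails at once if the gripper or arm touches the cover while it is pushed past the snap ring or is home (it must be driven home with the driver) (horizontal distance between cover_rim and mouth below 0.02 m and z of cover_rim in the frame of mouth between -0.01 and 0.004 m and contact force between any of the fingers, the arm and cover above 0.5 N).
It fails at once if a hammer, the awl or the screwdriver is moved more than 30 mm (distance of any of hammer, hammer_black, awl, screwdriver from where it was at the start of the episode above 0.03 m).
It also fails if it takes over 67 s, if anything falls off the work surface, if the arm or the gripper's body presses on something with over 40 N, if the wrist force passes 120 N, or if a joint passes its speed limit or range.

## Working session

There is one attempt and no reset: what is moved stays moved. The work goes in short steps, Python scripts to look and compute and a tool call to move; the robot and the scene stay as the last step left them, time stands still between calls to the robot, and variables do not carry over. Pictures are saved under pics/ and viewed, and the job is handed in when it is done.

Besides the shell and the picture viewer there is one more tool, called in YAML: its name, and indented under it one key for each argument. apply_moves: Moves the arm, as the interface text tells. Its arguments: {"type":"object","properties":{"increments":{"type":"array"},"newtons":{"type":"number"}},"required":["increments"]}

```bash
mkdir -p pics; ls; cat > h.py <<'E'
import numpy as np, cv2
from bench import state, viewer, ticket
def proj(p,r,c,z=None):
    f=210/np.tan(np.radians(p["fovy"])/2)
    R=np.array(p["rotation"]); 
    if R.shape!=(3,3): R=cv2.Rodrigues(R.astype(float).ravel())[0]
    d=R@np.array([(c-p["cx"])/f,-(r-p["cy"])/f,-1.]); o=np.array(p["xyz"])
    if z is not None: return o+d*(z-o[2])/d[2]
    dd=p["depth"][int(round(r)),int(round(c))]
    return o+d*dd
E
python3 - <<'E'
from h import *
print(state())
for n in ("side","top"):
    p=viewer.capture(n)
    print({k:v for k,v in p.items() if k not in("pixels","depth")})
    cv2.imwrite(f"pics/{n}0.png",p["pixels"])
    for t in ["bearing_open","bearing_closed","cover","driver","mouth","hammer","hammer_black","awl","screwdriver"]:
        try: L=viewer.pinpoint(p,t)
        except Exception as e: print(t,e); continue
        for d in L[:3]:
            r,c=d["centre"]; print(n,t,round(d["conf"],2),np.round([r,c],1),np.round(proj(p,r,c,0.044 if t=="mouth" else 0),4))
E
```

```text
pics
{'time': 0.0, 'q': array([ 1.07958902e+00,  3.13425528e-01,  1.49842949e+00, -2.67457171e-05,
        1.33099134e+00, -2.23387411e-01]), 'joint_vel': array([-1.07232476e-03, -5.15848273e-04,  6.77273555e-05,  1.78924268e-03,
        2.45285567e-04,  1.13231558e-03]), 'joint_efforts': array([ 5.28996043e-04, -4.02208686e+01, -2.52272183e+01,  6.94881286e-02,
        3.52134684e-02, -1.10753720e-04]), 'tool_pos': array([0.1388238 , 0.50605906, 0.23817645]), 'eef_rot': array([-1.56173862,  0.21058691, -0.20993468]), 'contact_force': array([ 0.46804587, -0.93009295,  0.11747847]), 'moment': array([ 0.02242865, -0.01340521,  0.00150507]), 'grip_width': 0.08802389855115646}
{'fovy': 54.02765296048807, 'cx': 276.1117627301625, 'cy': 206.42294386689946, 'xyz': array([ 0.49899835, -0.87229211,  0.68484121]), 'rotation': array([ 0.97045873, -0.00107148,  0.01401404]), 'shot': 1}
side bearing_open 0.86 [197.8 271.9] [0.4792 0.174  0.    ]
side bearing_open 0.44 [272.3 217.7] [ 0.3565 -0.1529  0.    ]
side bearing_closed 0.95 [280.3 273.1] [ 0.489  -0.1771  0.    ]
side cover 0.66 [241.2 26
[... 994 characters left out ...]
42 [257.2 352.7] [ 0.3481 -0.1543  0.    ]
top cover 0.64 [250.8 298.9] [ 0.3639 -0.0013  0.    ]
top cover 0.59 [215.3 308.7] [ 0.4661 -0.0287  0.    ]
top driver 0.93 [150.4 328.2] [ 0.6579 -0.0846  0.    ]
top driver 0.85 [159.2 289.1] [0.6306 0.0297 0.    ]
top driver 0.78 [161.6 250.2] [0.6224 0.144  0.    ]
top mouth 0.89 [206.7 236.6] [0.4838 0.1751 0.044 ]
top hammer 0.88 [220.5 417.6] [ 0.4551 -0.3396  0.    ]
top hammer 0.18 [207.  236.1] [0.4877 0.1821 0.    ]
top hammer_black 0.74 [183.8 151.4] [0.5534 0.434  0.    ]
top awl 0.7 [253.7 349.6] [ 0.3578 -0.1455  0.    ]
top screwdriver 0.83 [234.4 178.7] [0.4059 0.3469 0.    ]
top screwdriver 0.39 [204. 239.] [0.4965 0.1739 0.    ]
```

View pics/side0.png

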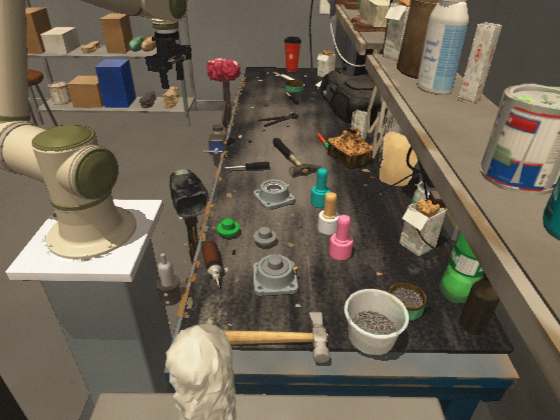

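View pics/top0.png

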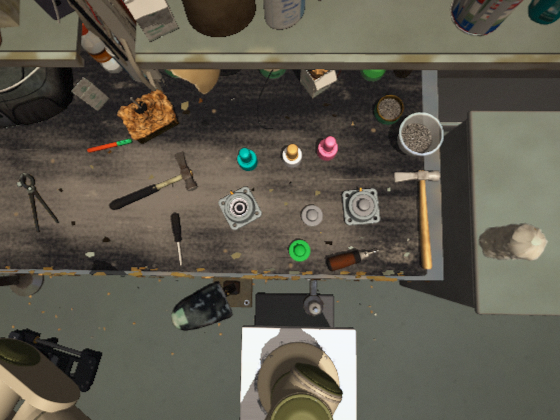

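```bash
python3 - <<'E'
import cv2
a=cv2.imread("pics/side0.png")[140:300,190:370]; b=cv2.imread("pics/top0.png")[130:290,210:390]
import numpy as np
cv2.imwrite("pics/crop0.png",cv2.resize(np.hstack([a,b]),None,fx=2.2,fy=2.2,interpolation=cv2.INTER_CUBIC))
E
```

```text
(no output)
```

View pics/crop0.png

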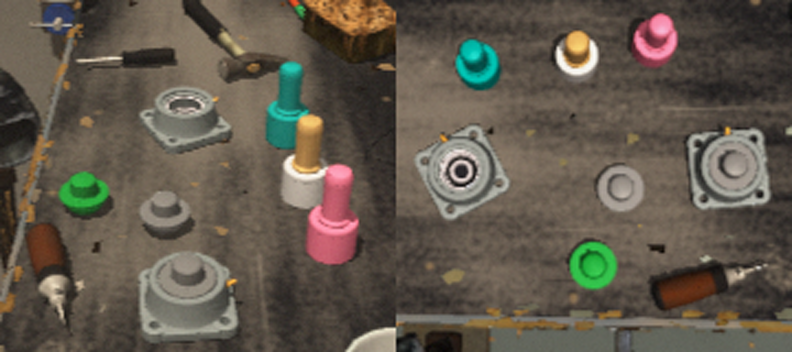

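Side picture: grey cover at (265,237), green look-alike at (228,229). The driver with a wooden handle and aluminium foot is at (328,213), with turquoise (320,188) and pink (341,237) look-alikes beside it. The open unit is at (273,191) and the closed one at (275,274). Top picture: the open unit is at (240,208), the closed one at (362,206), the grey cover at (312,215) and the wood/aluminium driver at (291,153). The cover meant is the grey one and the driver meant is the wood/aluminium one; the crop confirms both. Next I measure them with depth.

```bash
cat >> h.py <<'E'
def cloud(p,r0,r1,c0,c1):
    rr,cc=np.mgrid[r0:r1,c0:c1]; rr=rr.ravel();cc=cc.ravel()
    f=210/np.tan(np.radians(p["fovy"])/2)
    R=cv2.Rodrigues(np.array(p["rotation"],float).ravel())[0]
    D=p["depth"][rr,cc]; ok=D>0; rr,cc,D=rr[ok],cc[ok],D[ok]
    d=np.stack([(cc-p["cx"])/f,-(rr-p["cy"])/f,-np.ones(len(rr))],1)*D[:,None]
    return d@R.T+np.array(p["xyz"]),rr,cc
def band(p,box,zlo,zhi):
    P,rr,cc=cloud(p,*box); m=(P[:,2]>zlo)&(P[:,2]<zhi); Q=P[m]
    if len(Q)<5: return None
    (u,v),rad=cv2.minEnclosingCircle(Q[:,:2].astype(np.float32))
    return len(Q),np.round([u,v,rad],4),"mean",np.round(Q.mean(0),4)
E
python3 - <<'E'
from h import *
boxes={"top":dict(cover=(202,228,298,326),driver=(138,168,278,304),open=(186,230,216,264),closed=(186,228,340,384)),
"side":dict(cover=(225,252,250,280),driver=(190,238,315,340),open=(176,210,250,297),closed=(250,297,250,300))}
bands=dict(cover=[(-.01,.006),(.014,.025),(.034,.045)],driver=[(.04,.052),(.07,.1),(.1,.12)],open=[(.008,.02),(.038,.05)],closed=[(.008,.02),(.038,.05),(.058,.07)])
for n in boxes:
    p=viewer.capture(n)
    for k,b in boxes[n].items():
        for z in bands[k]: print(n,k,z,band(p,b,*z))
    if n=="top":
      for k,(r,c,z) in dict(coverdome=(215,312,.04),).items(): print(k,proj(p,r,c,z),proj(p,r,c))
    for (r,c) in ([(230,330),(240,290),(300,250)] if n=="side" else [(240,330),(180,330),(240,200)]): print("bench",n,proj(p,r,c))
E
```

```text
top cover (-0.01, 0.006) (369, array([ 0.4687, -0.0369,  0.0535]), 'mean', array([ 4.701e-01, -3.720e-02, -4.000e-04]))
top cover (0.014, 0.025) (238, array([ 0.4653, -0.0353,  0.0302]), 'mean', array([ 0.4648, -0.0346,  0.0203]))
top cover (0.034, 0.045) (101, array([ 0.4652, -0.0349,  0.0162]), 'mean', array([ 0.4646, -0.0353,  0.0399]))
top driver (0.04, 0.052) (162, array([0.6343, 0.0237, 0.0282]), 'mean', array([0.6262, 0.0239, 0.0461]))
top driver (0.07, 0.1) (23, array([0.6268, 0.0235, 0.0125]), 'mean', array([0.6222, 0.0244, 0.0852]))
top driver (0.1, 0.12) (106, array([0.6343, 0.0233, 0.0157]), 'mean', array([0.633 , 0.0233, 0.1109]))
top open (0.008, 0.02) (534, array([0.4864, 0.1686, 0.0664]), 'mean', array([0.4827, 0.1688, 0.0151]))
top open (0.038, 0.05) (404, array([0.485 , 0.1711, 0.0409]), 'mean', array([0.4843, 0.1708, 0.0428]))
top closed (0.008, 0.02) (410, array([ 0.4931, -0.1747,  0.0641]), 'mean', array([ 0.4878, -0.1695,  0.0146]))
top closed (0.038, 0.05) (553, array([ 0.4927, -0.1742,  0.0409]), 'mean', array([ 0.4924, -0.1733,  0.0442]))
top closed (0.058, 0
[... 981 characters left out ...]
0.1083]))
side open (0.008, 0.02) (295, array([0.4846, 0.1672, 0.0639]), 'mean', array([0.4834, 0.1466, 0.0144]))
side open (0.038, 0.05) (229, array([0.4862, 0.1691, 0.042 ]), 'mean', array([0.4855, 0.1683, 0.0424]))
side closed (0.008, 0.02) (506, array([ 0.4928, -0.176 ,  0.0647]), 'mean', array([ 0.4919, -0.2023,  0.0141]))
side closed (0.038, 0.05) (570, array([ 0.4936, -0.1754,  0.0414]), 'mean', array([ 0.4933, -0.1846,  0.0438]))
side closed (0.058, 0.07) (125, array([ 0.4929, -0.1762,  0.0162]), 'mean', array([ 0.4931, -0.1783,  0.0633]))
bench side [ 0.63704777 -0.00310544  0.01599011]
bench side [ 0.53095589 -0.02366358 -0.00317872]
bench side [ 0.43893838 -0.23831452 -0.0008304 ]
```

```bash
python3 - <<'E'
from h import *
s=state(); R=cv2.Rodrigues(s["eef_rot"])[0]; print(np.round(R,4)); print(s["tool_pos"],np.degrees(np.arctan2(R[1,2],R[0,2])))
p=viewer.capture("side")
for r,c in [(150,420),(100,400),(200,460),(250,490),(60,345)]: print(r,c,proj(p,r,c))
E
```

```text
[[ 9.644e-01  1.000e-04  2.646e-01]
 [-2.646e-01  0.000e+00  9.644e-01]
 [ 0.000e+00 -1.000e+00  0.000e+00]]
[0.13894681 0.5062995  0.23873417] 74.65581628573528
150 420 [ 0.74542231 -0.21956046  0.36125083]
100 400 [ 0.75416363 -0.02121542  0.37953501]
200 460 [ 0.74507136 -0.40393995  0.37847144]
250 490 [ 0.74535511 -0.50344481  0.37472772]
60 345 [0.73567966 0.67274123 0.27835064]
```

apply_moves:
  increments:
    - [0.027,-0.045,0,0,0,0,1]
    - [0.027,-0.045,0,0,0,0,1]
    - [0.027,-0.045,0,0,0,0,1]
    - [0.027,-0.045,0,0,0,0,1]
    - [0.027,-0.045,0,0,0,0,1]
    - [0.027,-0.045,0,0,0,0,1]
    - [0.027,-0.045,0,0,0,0,1]
    - [0.027,-0.045,0,0,0,0,1]
  newtons: 15

```text
time: 2.15
tool_pos: [0.3584, 0.1367, 0.2393]
eef_rot: [-1.559, 0.202, -0.208]
contact_force: [2.0, 1.5, 0.2]
grip_width: 0.088
```

apply_moves:
  increments:
    - [0.027,-0.043,-0.02,0,0,0,1]
    - [0.027,-0.043,-0.03,0,0,0,1]
    - [0.027,-0.043,-0.03,0,0,0,1]
    - [0.027,-0.043,-0.03,0,0,0,1]
    - [0,0,0,0,0,0,1]
    - [0,0,0,0,0,0,1]

```text
time: 2.9
tool_pos: [0.4707, -0.0442, 0.1271]
eef_rot: [-1.558, 0.202, -0.216]
contact_force: [-0.2, -0.0, -0.1]
grip_width: 0.0883
```

```bash
cat > tilt.py <<'E'
from h import *
s=state(); R=cv2.Rodrigues(np.array(s["eef_rot"]))[0]; y=R[:,1]
# turn (deg, world) that brings tool y to -z
print("fix",np.round(np.degrees(np.cross(y,[0,0,-1])),2),"jaw",round(np.degrees(np.arctan2(R[1,2],R[0,2])),2),np.round(s["tool_pos"],4),np.round(s["contact_force"],1),s["grip_width"],s["time"])
E
python3 tilt.py
```

```text
fix [-0.1   0.54  0.  ] jaw 74.72 [ 0.4707 -0.0442  0.1271] [-0.2 -0.  -0.1] 0.08828742560137973 2.9
```

apply_moves:
  increments:
    - [-0.0057,0.0092,-0.03,0,0.5,0,1]
    - [0,0,-0.03,0,0,0,1]
    - [0,0,-0.02,0,0,0,1]
    - [0,0,0,0,0,0,1]
    - [0,0,0,0,0,0,1]

```text
time: 3.52
tool_pos: [0.4656, -0.0308, 0.0507]
eef_rot: [-1.561, 0.197, -0.212]
contact_force: [0.6, 0.5, -0.3]
grip_width: 0.0884
```

```bash
python3 tilt.py
```

```text
fix [0.05 0.55 0.  ] jaw 75.08 [ 0.4656 -0.0308  0.0507] [ 0.6  0.5 -0.3] 0.08842802087765703 3.525
```

apply_moves:
  increments:
    - [-0.0005,-0.0042,-0.012,0,0.8,0,1]
    - [0,0,-0.014,0,0,0,1]
    - [0,0,0,0,0,0,1]
    - [0,0,0,0,0,0,1]

```text
time: 4.03
tool_pos: [0.4658, -0.0353, 0.0243]
eef_rot: [-1.563, 0.206, -0.202]
contact_force: [-0.5, -0.0, 0.5]
grip_width: 0.0879
```

```bash
python3 tilt.py
```

```text
fix [ 0.1  -0.17  0.  ] jaw 75.1 [ 0.4658 -0.0353  0.0243] [-0.5 -0.   0.5] 0.08790456241545867 4.025
```

apply_moves:
  increments:
    - [-0.0005,0,-0.0012,0,0,0,0.5]
    - [0,0,0,0,0,0,0.2]
    - [0,0,0,0,0,0,0.2]
    - [0,0,0,0,0,0,0.2]
    - [0,0,0,0,0,0,0.2]
    - [0,0,0,0,0,0,0.2]
  newtons: 12

```text
time: 4.78
tool_pos: [0.4655, -0.0354, 0.0236]
eef_rot: [-1.563, 0.206, -0.203]
contact_force: [1.2, 0.2, -0.7]
grip_width: 0.0317
```

```bash
python3 tilt.py
```

```text
fix [ 0.12 -0.11  0.  ] jaw 75.1 [ 0.4655 -0.0354  0.0236] [ 1.2  0.2 -0.7] 0.031669873608655946 4.775
```

Gripped at 31.7 mm, which matches the 32 mm dome. Lifting and carrying it over.

apply_moves:
  increments:
    - [0,0,0.02,0,0,0,0.2]
    - [0,0,0.03,0,0,0,0.2]
    - [0,0,0.03,0,0,0,0.2]
    - [0.004,0.04,0.005,0,0,0,0.2]
    - [0.004,0.04,0,0,0,0,0.2]
    - [0.004,0.04,0,0,0,0,0.2]
    - [0.004,0.04,0,0,0,0,0.2]
    - [0.004,0.035,0,0,0,0,0.2]

```text
time: 5.78
tool_pos: [0.4854, 0.1637, 0.1116]
eef_rot: [-1.563, 0.209, -0.207]
contact_force: [-0.4, -0.6, -0.2]
grip_width: 0.0316
```

apply_moves:
  increments:
    - [0,0,0,0,0,0,0.2]
    - [0,0,0,0,0,0,0.2]

```text
time: 6.02
tool_pos: [0.485, 0.1649, 0.1113]
eef_rot: [-1.563, 0.207, -0.204]
contact_force: [-1.2, -0.2, -1.0]
grip_width: 0.0314
```

```bash
python3 tilt.py; python3 - <<'E'
from h import *
p=viewer.capture("side"); cv2.imwrite("pics/side1.png",cv2.resize(p["pixels"][100:260,170:370],None,fx=3,fy=3))
E
```

```text
fix [ 0.11 -0.11  0.  ] jaw 75.0 [0.485  0.1649 0.1113] [-1.2 -0.2 -1. ] 0.03143194747815475 6.025
```

View pics/side1.png

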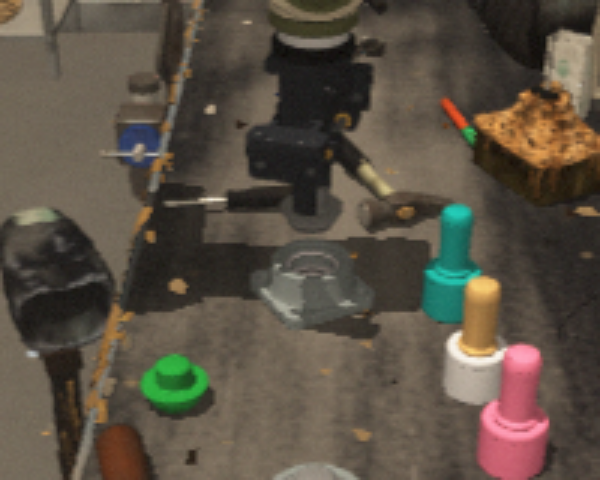

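apply_moves:
  increments:
    - [0.0005,0.0053,0,0,0,0,0.2]
    - [0,0,-0.015,0,0,0,0.2]
    - [0,0,-0.015,0,0,0,0.2]
    - [0,0,-0.01,0,0,0,0.2]
    - [0,0,0,0,0,0,0.2]

```text
time: 6.7
tool_pos: [0.485, 0.1683, 0.0675]
eef_rot: [-1.563, 0.211, -0.205]
contact_force: [0.3, 0.7, -0.6]
grip_width: 0.0318
```

```bash
python3 tilt.py
```

```text
fix [ 0.13 -0.24  0.  ] jaw 74.79 [0.485  0.1683 0.0675] [ 0.3  0.7 -0.6] 0.03180043720101214 6.7
```

apply_moves:
  increments:
    - [0.0005,0.0022,-0.003,0,0,0,0.2]
    - [0,0,-0.003,0,0,0,0.2]
    - [0,0,-0.003,0,0,0,0.2]
    - [0,0,0,0,0,0,0.2]

```text
time: 7.2
tool_pos: [0.4861, 0.1708, 0.0586]
eef_rot: [-1.563, 0.21, -0.206]
contact_force: [0.5, 0.2, -0.2]
grip_width: 0.0315
```

apply_moves:
  increments:
    - [-0.0006,-0.0005,-0.001,0,0,0,0.2]
    - [0,0,-0.001,0,0,0,0.2]
    - [0,0,0,0,0,0,0.2]

```text
time: 7.58
tool_pos: [0.4857, 0.1704, 0.0569]
eef_rot: [-1.562, 0.21, -0.207]
contact_force: [0.4, 1.3, 0.0]
grip_width: 0.0318
```

apply_moves:
  increments:
    - [0,0,0,0,0,0,0.45]
    - [0,0,0,0,0,0,0.6]
    - [0,0,0,0,0,0,0.8]
    - [0,0,0.015,0,0,0,1]
    - [0,0,0.03,0,0,0,1]
    - [0,0,0.03,0,0,0,1]
    - [0,0,0.03,0,0,0,1]

```text
time: 8.45
tool_pos: [0.4847, 0.1701, 0.1664]
eef_rot: [-1.563, 0.211, -0.206]
contact_force: [1.2, 0.3, 0.0]
grip_width: 0.0879
```

apply_moves:
  increments:
    - [0.04,-0.04,0.0,0,0,0,1]
    - [0.04,-0.04,0.0,0,0,0,1]
    - [0.04,-0.04,0.0,0,0,0,1]
    - [0.03,-0.024,0.0,0,0,0,1]
    - [0,0,0,0,0,0,1]
    - [0,0,0,0,0,0,1]

```text
time: 9.2
tool_pos: [0.6391, 0.022, 0.1759]
eef_rot: [-1.562, 0.201, -0.212]
contact_force: [0.7, 0.9, 0.2]
grip_width: 0.0881
```

```bash
python3 tilt.py; python3 - <<'E'
from h import *
p=viewer.capture("side"); print(band(p,(160,215,245,300),.048,.060),band(p,(160,215,245,300),.066,.08))
cv2.imwrite("pics/side2.png",cv2.resize(p["pixels"][100:260,170:370],None,fx=3,fy=3))
p=viewer.capture("top");b=(186,230,212,264);print(band(p,b,.047,.06),band(p,b,.066,.08),band(p,b,.036,.047))
cv2.imwrite("pics/top2.png",cv2.resize(p["pixels"][130:290,200:400],None,fx=3,fy=3))
E
```

```text
fix [0.13 0.4  0.  ] jaw 74.92 [0.6391 0.022  0.1759] [0.7 0.9 0.2] 0.0880837507180548 9.2
(133, array([0.4867, 0.1704, 0.0323]), 'mean', array([0.485 , 0.1613, 0.0529])) (61, array([0.4868, 0.1689, 0.017 ]), 'mean', array([0.4855, 0.1669, 0.0711]))
(188, array([0.4833, 0.1775, 0.0375]), 'mean', array([0.4869, 0.179 , 0.0523])) (106, array([0.4848, 0.1716, 0.016 ]), 'mean', array([0.4843, 0.171 , 0.0719])) (167, array([0.4862, 0.1794, 0.0434]), 'mean', array([0.4854, 0.1869, 0.0437]))
```

View pics/side2.png

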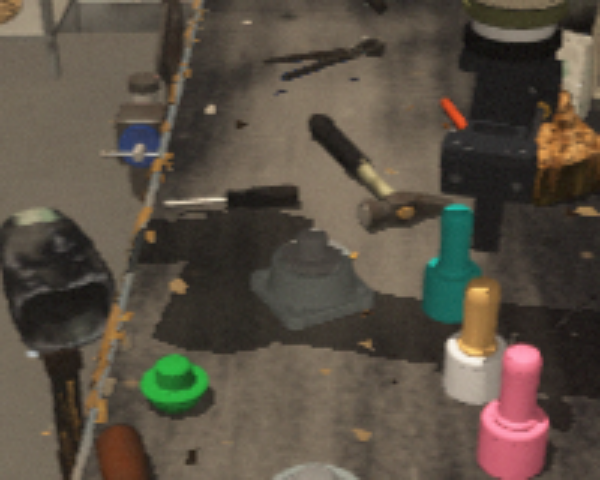

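View pics/top2.png

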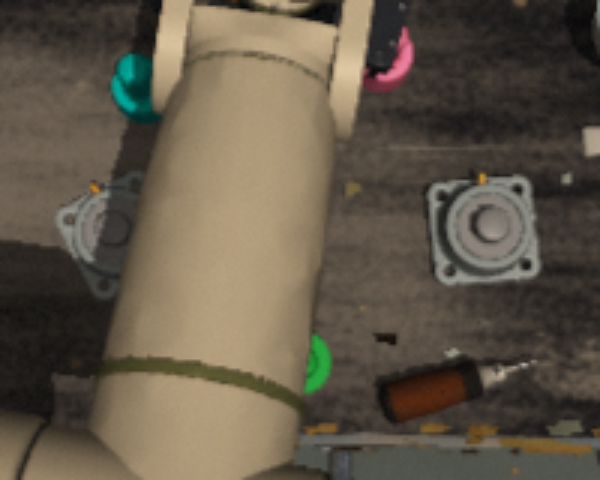

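The cover rests level in the mouth at (486,171) mm, rim about 52 mm high, dome up. Next is the driver.

apply_moves:
  increments:
    - [-0.005,0.0012,-0.01,0,0.4,0,1]
    - [0,0,-0.02,0,0,0,1]
    - [0,0,-0.02,0,0,0,1]
    - [0,0,-0.015,0,0,0,1]
    - [0,0,0,0,0,0,1]

```text
time: 9.93
tool_pos: [0.6307, 0.0269, 0.1082]
eef_rot: [-1.564, 0.205, -0.202]
contact_force: [1.0, 0.1, -0.3]
grip_width: 0.088
```

```bash
python3 tilt.py
```

```text
fix [ 0.11 -0.14  0.  ] jaw 75.17 [0.6307 0.0269 0.1082] [ 1.   0.1 -0.3] 0.0880020047408703 9.925
```

apply_moves:
  increments:
    - [0.0034,-0.0033,-0.012,0,0,0,1]
    - [0,0,-0.014,0,0,0,1]
    - [0,0,-0.012,0,0,0,1]
    - [0,0,0,0,0,0,1]
    - [0,0,0,0,0,0,1]

```text
time: 10.55
tool_pos: [0.6347, 0.0234, 0.0686]
eef_rot: [-1.564, 0.204, -0.203]
contact_force: [-0.0, -0.0, 0.3]
grip_width: 0.0881
```

```bash
python3 tilt.py
```

```text
fix [ 0.13 -0.05  0.  ] jaw 75.18 [0.6347 0.0234 0.0686] [-0.  -0.   0.3] 0.08812748081292468 10.55
```

apply_moves:
  increments:
    - [-0.0005,0,0,0,0,0,0.5]
    - [0,0,0,0,0,0,0.2]
    - [0,0,0,0,0,0,0.2]
    - [0,0,0,0,0,0,0.2]
    - [0,0,0,0,0,0,0.2]
    - [0,0,0,0,0,0,0.2]
  newtons: 55

```text
time: 11.3
tool_pos: [0.6347, 0.0234, 0.0698]
eef_rot: [-1.564, 0.202, -0.204]
contact_force: [0.4, 1.0, -0.1]
grip_width: 0.0304
```

apply_moves:
  increments:
    - [0,0,0.02,0,0,0,0.2]
    - [0,0,0.03,0,0,0,0.2]
    - [0,0,0.03,0,0,0,0.2]
    - [0,0,0.03,0,0,0,0.2]
    - [0,0,0,0,0,0,0.2]
    - [0,0,0,0,0,0,0.2]

```text
time: 12.05
tool_pos: [0.6327, 0.0237, 0.179]
eef_rot: [-1.563, 0.207, -0.199]
contact_force: [0.7, 0.1, -1.9]
grip_width: 0.0289
```

```bash
python3 tilt.py;  python3 - <<'E'
from h import *
p=viewer.capture("side")
cv2.imwrite("pics/side3.png",cv2.resize(p["pixels"][100:260,220:420],None,fx=3,fy=3))
P,rr,cc=cloud(p,130,240,300,360)
for a,b in [(.088,.094),(.1,.11),(.12,.13)]:
    m=(P[:,2]>a)&(P[:,2]<b)&(P[:,0]>.58)&(P[:,0]<.69)&(P[:,1]>-.04)&(P[:,1]<.1); Q=P[m]; print(a,len(Q),Q[:,0].min(),Q[:,0].max(),Q[:,1].min(),Q[:,1].max())
m=(P[:,0]>.58)&(P[:,0]<.69)&(P[:,1]>-.012)&(P[:,1]<.03)&(P[:,2]>.03);print("bottom",np.percentile(P[m][:,2],[0,1,3]))
E
```

```text
fix [ 0.08 -0.32  0.  ] jaw 75.18 [0.6327 0.0237 0.179 ] [ 0.7  0.1 -1.9] 0.028888000969481166 12.05Traceback (most recent call last):
  File "<stdin>", line 6, in <module>
    return umr_minimum(a, axis, None, out, keepdims, initial, where)
ValueError: zero-size array to reduction operation minimum which has no identity
```

View pics/side3.png

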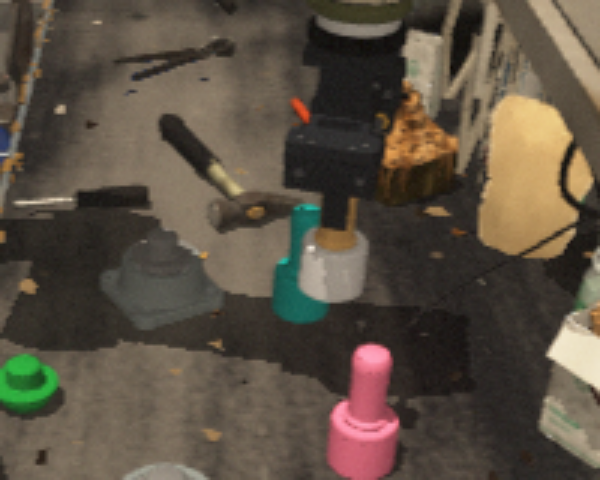

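apply_moves:
  increments:
    - [-0.02,0.02,0.005,0,0,0,0.2]
    - [-0.035,0.035,0,0,0,0,0.2]
    - [-0.035,0.035,0,0,0,0,0.2]
    - [-0.035,0.035,0,0,0,0,0.2]
    - [-0.02,0.02,0,0,0,0,0.2]
    - [0,0,0,0,0,0,0.2]
    - [0,0,0,0,0,0,0.2]

```text
time: 12.98
tool_pos: [0.4807, 0.1712, 0.1753]
eef_rot: [-1.565, 0.218, -0.19]
contact_force: [0.0, -0.4, -1.5]
grip_width: 0.0286
```

```bash
python3 tilt.py;  cat > foot.py <<'E'
from h import *
from scipy.optimize import least_squares
import sys
s=state(); t=s["tool_pos"]; zb=t[2]-.069
p=viewer.capture("side"); f=sys.argv[1]
r0=130
cv2.imwrite(f"pics/{f}.png",cv2.resize(p["pixels"][90:230,200:360],None,fx=4,fy=4))
P,rr,cc=cloud(p,90,230,200,360)
d=np.hypot(P[:,0]-t[0],P[:,1]-t[1])
m=(d<.04)&(P[:,2]>zb+.004)&(P[:,2]<zb+.042)&(P[:,2]>.058); Q=P[m]
def res(v):
    c=np.array([v[0],v[1]])[None]+np.outer(Q[:,2]-zb,[v[2],v[3]])
    return np.hypot(Q[:,0]-c[:,0],Q[:,1]-c[:,1])-.028
o=least_squares(res,[t[0],t[1],0,0],loss="soft_l1",f_scale=.001)
print(len(Q),"bottom centre",np.round(o.x[:2],4),"slope",np.round(o.x[2:],3),"off from tcp",np.round(o.x[:2]-t[:2],4),"rms",np.sqrt(np.mean(res(o.x)**2)))
m=(d<.045)&(P[:,2]>zb-.01)&(P[:,2]>.085);print("lowest z",np.percentile(P[m][:,2],[0,1,3,5]),"zb",zb)
E
python3 foot.py side4
```

```text
fix [ 0.1  -1.04  0.  ] jaw 75.1 [0.4807 0.1712 0.1753] [ 0.  -0.4 -1.5] 0.02861244496008331 12.975
228 bottom centre [0.4791 0.1716] slope [ 0.026 -0.004] off from tcp [-0.0016  0.0004] rms 0.0015939899205562312
lowest z [0.10506025 0.10873688 0.11362547 0.11746624] zb 0.10630303741982225
```

View pics/side4.png

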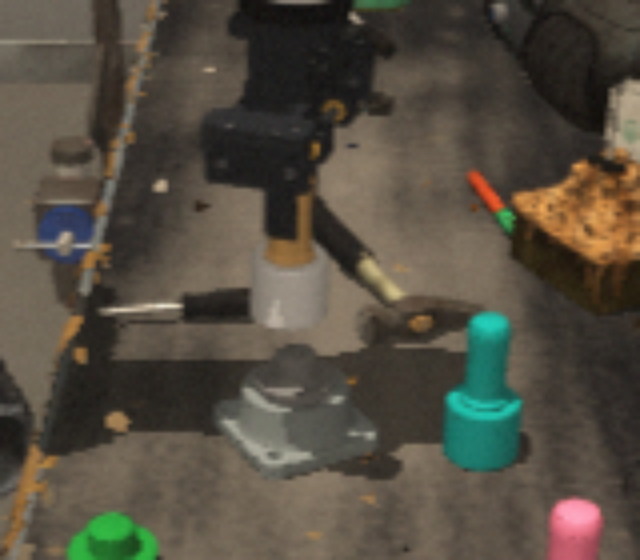

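apply_moves:
  increments:
    - [0.0047,-0.001,-0.01,0.1,-1.0,0,0.2]
    - [0,0,-0.01,0,0,0,0.2]
    - [0,0,0,0,0,0,0.2]

```text
time: 13.4
tool_pos: [0.487, 0.1681, 0.1537]
eef_rot: [-1.561, 0.208, -0.206]
contact_force: [-0.3, -0.4, -1.1]
grip_width: 0.0287
```

```bash
python3 tilt.py; python3 foot.py side5
```

```text
fix [ 0.02 -0.1   0.  ] jaw 74.9 [0.487  0.1681 0.1537] [-0.3 -0.4 -1.1] 0.028717209816798057 13.4
231 bottom centre [0.4865 0.1692] slope [ 0.014 -0.019] off from tcp [-0.0005  0.001 ] rms 0.0015269630214294917
lowest z [0.08576449 0.08799859 0.09244327 0.09798003] zb 0.08467728558592347
```

apply_moves:
  increments:
    - [-0.001,0.0015,-0.006,0,0,0,0.2]
    - [0,0,-0.008,0,0,0,0.2]
    - [0,0,-0.008,0,0,0,0.2]
    - [0,0,0,0,0,0,0.2]

```text
time: 13.95
tool_pos: [0.4862, 0.1698, 0.1309]
eef_rot: [-1.561, 0.207, -0.206]
contact_force: [0.6, -0.2, -2.3]
grip_width: 0.029
```

```bash
python3 tilt.py; python3 foot.py side6
```

```text
fix [ 0.01 -0.04  0.  ] jaw 74.91 [0.4862 0.1698 0.1309] [ 0.6 -0.2 -2.3] 0.029037053302344643 13.95
217 bottom centre [0.4865 0.1708] slope [-0.016 -0.032] off from tcp [0.0003 0.001 ] rms 0.0015382900570458417
lowest z [0.08501894 0.08697829 0.09185446 0.09613904] zb 0.06188624944856916
```

Centred and already around the dome, with no side force. Lowering to the rim.

apply_moves:
  increments:
    - [-0.0005,0,-0.004,0,0,0,0.2]
    - [0,0,-0.003,0,0,0,0.2]
    - [0,0,-0.002,0,0,0,0.2]
    - [0,0,-0.001,0,0,0,0.2]

```text
time: 14.5
tool_pos: [0.4863, 0.1698, 0.1212]
eef_rot: [-1.561, 0.206, -0.208]
contact_force: [-0.7, -0.7, 1.8]
grip_width: 0.0293
```

apply_moves:
  increments:
    - [0,0,-0.002,0,0,0,0.2]
    - [0,0,-0.002,0,0,0,0.2]

```text
time: 14.75
tool_pos: [0.4869, 0.1699, 0.1182]
eef_rot: [-1.56, 0.204, -0.209]
contact_force: [-1.5, -0.5, 6.7]
grip_width: 0.0289
```

apply_moves:
  increments:
    - [-0.0006,0,-0.002,0,0,0,0.2]
    - [0,0,-0.002,0,0,0,0.2]

```text
time: 15.0
tool_pos: [0.4868, 0.17, 0.1149]
eef_rot: [-1.56, 0.203, -0.211]
contact_force: [-0.4, -0.0, -1.8]
grip_width: 0.0289
```

```bash
python3 tilt.py
```

```text
fix [-0.03  0.31  0.  ] jaw 74.91 [0.4868 0.17   0.1149] [-0.4 -0.  -1.8] 0.02892624517920791 15.0
```

apply_moves:
  increments:
    - [-0.0006,0,-0.0015,0,0.3,0,0.2]
    - [0,0,-0.001,0,0,0,0.2]

```text
time: 15.25
tool_pos: [0.4867, 0.1701, 0.1135]
eef_rot: [-1.56, 0.206, -0.208]
contact_force: [-5.8, -0.8, 16.7]
grip_width: 0.0289
```

apply_moves:
  increments:
    - [-0.0003,0,-0.001,0,0,0,0.2]
    - [0,0,-0.0005,0,0,0,0.2]

```text
time: 15.5
tool_pos: [0.4866, 0.1701, 0.1136]
eef_rot: [-1.561, 0.205, -0.208]
contact_force: [-2.6, -0.4, 5.2]
grip_width: 0.029
```

It has come to a hard stop with the foot at 44 mm. Lifting straight off to inspect.

apply_moves:
  increments:
    - [0,0,0.006,0,0,0,0.2]
    - [0,0,0.015,0,0,0,0.2]
    - [0,0,0.02,0,0,0,0.2]
    - [0,0,0.03,0,0,0,0.2]
    - [0.03,-0.03,0,0,0,0,0.2]
    - [0.03,-0.03,0,0,0,0,0.2]
    - [0.03,-0.03,0,0,0,0,0.2]
    - [0.03,-0.03,0,0,0,0,0.2]

```text
time: 16.5
tool_pos: [0.6087, 0.0486, 0.1929]
eef_rot: [-1.56, 0.199, -0.207]
contact_force: [0.5, 0.6, -1.0]
grip_width: 0.0291
```

apply_moves:
  increments:
    - [0,0,0,0,0,0,0.2]
    - [0,0,0,0,0,0,0.2]

```text
time: 16.75
tool_pos: [0.6095, 0.0468, 0.1934]
eef_rot: [-1.56, 0.201, -0.209]
contact_force: [-0.5, 1.0, -1.2]
grip_width: 0.0287
```

```bash
python3 tilt.py; python3 - <<'E'
from h import *
p=viewer.capture("side"); b=(165,215,245,300);print(band(p,b,.037,.05),band(p,b,.058,.08))
cv2.imwrite("pics/side7.png",cv2.resize(p["pixels"][100:260,200:400],None,fx=3,fy=3))
p=viewer.capture("top");b=(186,230,212,252);print(band(p,b,.058,.08),band(p,b,.038,.05))
E
```

```text
fix [-0.04  0.3   0.  ] jaw 75.03 [0.6095 0.0468 0.1934] [-0.5  1.  -1.2] 0.02874343794960386 16.75
(276, array([0.4852, 0.1708, 0.0424]), 'mean', array([0.4855, 0.1588, 0.0436])) (58, array([0.4852, 0.1698, 0.0158]), 'mean', array([0.4851, 0.1675, 0.0632]))
(22, array([0.4867, 0.1802, 0.0114]), 'mean', array([0.4876, 0.1815, 0.0639])) (198, array([0.4875, 0.1813, 0.0394]), 'mean', array([0.4892, 0.1944, 0.0435]))
```

View pics/side7.png

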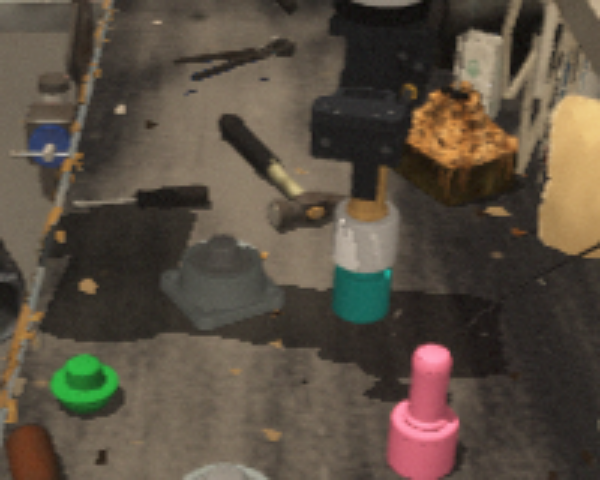

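Cover home: dome top at 63.5–64 mm, rim level with the face, centred at (485,170) mm. Setting the driver down at its old spot.

apply_moves:
  increments:
    - [0.025,-0.0235,0,0,0.3,0,0.2]
    - [0,0,-0.02,0,0,0,0.2]
    - [0,0,-0.03,0,0,0,0.2]
    - [0,0,-0.03,0,0,0,0.2]
    - [0,0,-0.02,0,0,0,0.2]
    - [0,0,0,0,0,0,0.2]
    - [0,0,0,0,0,0,0.2]

```text
time: 17.73
tool_pos: [0.6331, 0.0287, 0.0948]
eef_rot: [-1.561, 0.196, -0.201]
contact_force: [-0.1, 0.1, -1.3]
grip_width: 0.0287
```

```bash
python3 tilt.py
```

```text
fix [-0.04  0.19  0.  ] jaw 75.48 [0.6331 0.0287 0.0948] [-0.1  0.1 -1.3] 0.028672479147321597 17.725
```

apply_moves:
  increments:
    - [0,-0.003,-0.008,0,0,0,0.2]
    - [0,0,-0.008,0,0,0,0.2]
    - [0,0,-0.006,0,0.1,0,0.2]
    - [0,0,-0.001,0,0,0,0.2]
    - [0,0,0,0,0,0,0.2]

```text
time: 18.35
tool_pos: [0.6337, 0.0256, 0.0721]
eef_rot: [-1.561, 0.196, -0.202]
contact_force: [-0.5, 0.2, -2.3]
grip_width: 0.0288
```

```bash
python3 tilt.py
```

```text
fix [-0.02  0.23  0.  ] jaw 75.49 [0.6337 0.0256 0.0721] [-0.5  0.2 -2.3] 0.028797809401590546 18.35
```

apply_moves:
  increments:
    - [0,0,-0.0012,0,0.2,0,0.2]
    - [0,0,-0.0012,0,0,0,0.2]
    - [0,0,-0.0005,0,0,0,0.2]

```text
time: 18.73
tool_pos: [0.634, 0.0256, 0.0697]
eef_rot: [-1.561, 0.198, -0.2]
contact_force: [-0.7, -0.4, 2.8]
grip_width: 0.0286
```

On the bench (contact force has risen). Releasing and backing off.

apply_moves:
  increments:
    - [0,0,0,0,0,0,0.4]
    - [0,0,0,0,0,0,0.6]
    - [0,0,0,0,0,0,1]
    - [0,0,0,0,0,0,1]
    - [0,0,0.02,0,0,0,1]
    - [0,0,0.04,0,0,0,1]
    - [0,0,0.05,0,0,0,1]
    - [0,0,0.04,0,0,0,1]

```text
time: 19.73
tool_pos: [0.6323, 0.0258, 0.2211]
eef_rot: [-1.561, 0.202, -0.195]
contact_force: [0.6, -0.5, -0.9]
grip_width: 0.0881
```

apply_moves:
  increments:
    - [-0.04,-0.05,0.02,0,0,0,1]
    - [-0.04,-0.05,0,0,0,0,1]
    - [-0.04,-0.05,0,0,0,0,1]
    - [-0.04,-0.05,0,0,0,0,1]
    - [-0.04,-0.05,0,0,0,0,1]
    - [0,0,0,0,0,0,1]
    - [0,0,0,0,0,0,1]

```text
time: 20.6
tool_pos: [0.436, -0.2189, 0.244]
eef_rot: [-1.564, 0.194, -0.202]
contact_force: [0.0, -0.2, 0.2]
grip_width: 0.0882
```

```bash
python3 tilt.py; python3 - <<'E'
from h import *
bx={"side":(165,215,245,300),"top":(186,230,214,264)}
for n in bx:
    p=viewer.capture(n); print(n,"cover",band(p,bx[n],.037,.05),band(p,bx[n],.058,.08))
    if n=="top": print("driver",band(p,(138,168,278,304),.04,.052),band(p,(138,168,278,304),.1,.12))
    cv2.imwrite(f"pics/{n}9.png",p["pixels"])
    for t in ["hammer","hammer_black","awl","screwdriver","driver"]:
        for d in viewer.pinpoint(p,t)[:3 if t=="driver" else 1]: print(n,t,round(d["conf"],2),np.round(proj(p,*d["centre"],0),3))
E
```

```text
fix [0.16 0.28 0.  ] jaw 75.53 [ 0.436  -0.2189  0.244 ] [ 0.  -0.2  0.2] 0.08823831976963595 20.6
side cover (277, array([0.4851, 0.1684, 0.0424]), 'mean', array([0.4854, 0.1587, 0.0435])) (59, array([0.4852, 0.1697, 0.016 ]), 'mean', array([0.4851, 0.1672, 0.0633]))
side hammer 0.68 [ 0.467 -0.323  0.   ]
side hammer_black 0.58 [0.54  0.436 0.   ]
side awl 0.67 [ 0.348 -0.158  0.   ]
side screwdriver 0.41 [0.488 0.212 0.   ]
side driver 0.89 [0.622 0.146 0.   ]
side driver 0.84 [ 0.664 -0.07   0.   ]
side driver 0.83 [0.628 0.025 0.   ]
top cover (536, array([0.4873, 0.1728, 0.0435]), 'mean', array([0.4839, 0.1706, 0.0438])) (106, array([0.485 , 0.1711, 0.0161]), 'mean', array([0.4846, 0.1709, 0.0637]))
driver (160, array([0.6332, 0.0253, 0.0282]), 'mean', array([0.6258, 0.0254, 0.0465])) (108, array([0.6332, 0.0247, 0.0157]), 'mean', array([0.6318, 0.0253, 0.1107]))
top hammer_black 0.78 [0.552 0.434 0.   ]
top awl 0.69 [ 0.352 -0.149  0.   ]
top screwdriver 0.55 [0.628 0.033 0.   ]
top driver 0.88 [ 0.66  -0.079  0.   ]
top driver 0.79 [0.632 0.153 0.   ]
top driver 0.68 [0.637 0.031 0.   ]
```

View pics/side9.png

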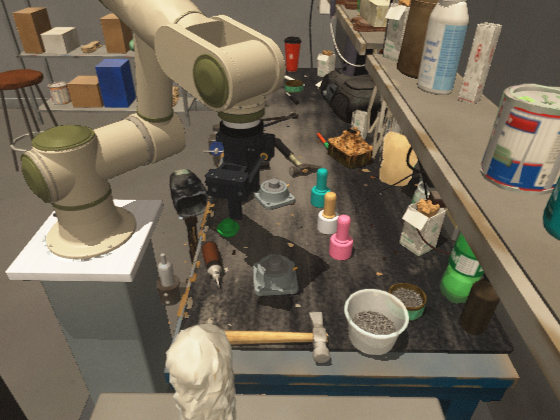

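View pics/top9.png

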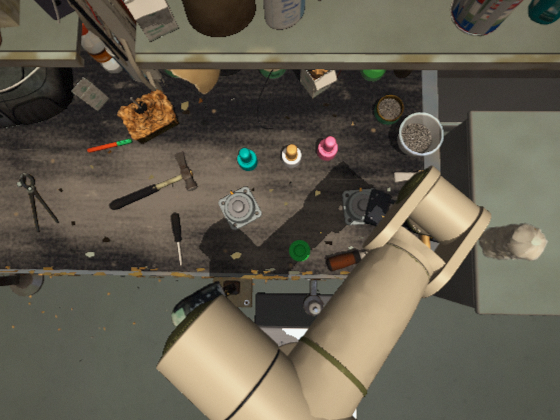

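Both pictures show the cover seated in the open unit, at top (240,208). The driver stands upright at top (291,155), and the bystanders are unmoved. The gripper is clear at z = 0.24.

```bash
python3 -c "
from h import *
print(ticket.finish_job())"
```

```text
the job is handed in; nothing more can be done
None
```

I set the grey cover in the open unit's mouth and let go of it. I then pressed it home with the wood-handled aluminium driver, stood the driver back near its old spot, and handed the job in at about 21 s. `finish_job` gives no verdict, so what follows is from my own last measurements.

- **Loose stage:** the cover rested level with its rim about 8 mm above the face, within about 1 mm of centre, before the driver touched it.
- **Pressing:** the last push reading before the snap was 6.7 N. The force then dropped and the driver came to a hard stop at about 17 N, with its foot level with the face. The hand did not touch the cover after letting go.
- **Cover at the end:** the dome top is at 63.5 mm (64 mm expected), so the rim is flush. It is centred at (0.485, 0.170), within about 1 mm of the mouth.
- **Driver at the end:** it stands upright at (0.633, 0.025), over 200 mm from both units. The gripper is open and clear of everything.
- **Bystanders:** in the pictures the hammers, awl and screwdriver lie where they were.

**Checks that disagreed:**
- The networks returned wrong screwdriver positions in both final pictures. In the top picture it was found at the driver.
- The pale hammer was missed in the final top picture because the arm covered it.
- The final side-view fixes for the hammers differed by up to about 20 mm from the first ones, which I put down to network error.

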